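# Put left- and right-hand gel-tank brackets in their own trays

## Robot

A 6-joint arm with a two-finger parallel gripper is mounted at the origin on the work surface. World frame = base frame: x ahead of the robot, y to its left, z up, the work surface at z = 0. Lengths are in m, angles in rad, forces in N, time in s.
With the tool pointing down it reaches from about 0.35 to 0.875 m from the base axis. Payload 4.2 kg.
Tool frame: the origin (TCP) lies at the very end of the fingers, on their centre line; the grasp point (between the pads) lies 19 mm behind it; z points along the fingers, x is the direction in which the jaws open and shut, and the axes are right-handed (so a half turn about z gives the same grasp; the last joint's range is limited). The gripper opens to 85 mm and grips with 20 to 120 N. Pads are 22 mm wide; open, the fingers measure 114 mm over their backs; the gripper's body (76 mm by 85 mm) begins 54 mm behind the grasp point. The pads swing forward as they close: fully open they stand 13 mm farther back than shut.
Start: joints at [-1.031, 0.385, 0.008, 0, -1.194, -0.259], TCP at [0.173, -0.6, 0.231] pointing down, gripper open.
Joint ranges: [-3.14, 3.14], [-1.21, 2.06], [-1.07, 1.41], [-3.16, 2.05], [-2.99, -0.16], [-3.1, 3.1]. Speed limits (rad/s): [2.79, 2.79, 3.14, 3.14, 3.14, 3.14].

## Interface

Orientations are given as a rotation vector (axis times angle).
In Python, from bench import telemetry, cams, r gives the robot as it stands.
- The arm moves only by the tool servo_tool, never from a script. Its argument "increments" is a list of rows, each a list of 5 numbers: the gripper command: -1 is shut, 1 is fully open, values between are in proportion, then the shift along the tool's x, y, z in mm, then the turn about the tool's z in degrees. In form: [[claw, dx, dy, dz, spin], ...]. A call has 1 to 8 rows; each row is the pose to reach, as a shift and turn from the pose commanded when the call began, along the tool's axes at that moment; what a row does not reach only later rows make up. A row lasts 1/8 s, in which the tool goes at most 62.5 mm and 10.7 degrees, less where a joint would pass 70% of its speed; a pose out of reach is approached as far as the arm can. A call with a gripper value outside its range is refused whole. The fingers move at their own pace and stop on an object; "force" is the grip in N (left out, the last holds). Time passes only in rows, so rows that repeat a pose let the fingers close. It gives the time, the measured TCP pose, the force and the opening at its end, in the units of the state.
- telemetry.observe(): the state, without advancing time (a new reading comes with each control period).
- cams.capture(name): name is "side" or "top" or "wrist"; returns a dict with "pixels" (480x640x3 uint8, blue, green, red), "vertical_fov" (degrees; the focal length in pixels is half the picture's height over the tangent of half this angle, whatever the lens; pixels are square), "cx", "cy" (the principal point, pixels), "k1" (the pictures are not rectified: a ray, as slopes to the right and down, at radius r is drawn at 1 + k1 r^2 times it, then the intrinsics apply), "cam_to_world" (4x4, takes a point from camera to world coordinates). Camera axes: x right, y down, z forward; pixel columns grow to the right and rows downward; lengths in m; the calibration is good to about 2 mm. A picture is of the moment at which its call begins. There is no depth.
- r.finish_job(): hands the job in, once; it reports no verdict.
The state is a dict: "t": time; "joint_positions": joint angles; "joint_vel": joint speeds; "effort": joint torques, N m; "tool_pos": TCP position; "ee_rot": TCP orientation; "ft_force": force on the tool from outside, world axes, zero at the start; "wrist_torque": the same for the moment, N m; "gripper_width": finger opening in m.
Only numpy, scipy, OpenCV 4.12 (cv2) and the standard library are available. Lean on these libraries where they do the work, as an engineer would, in place of code of your own. Each camera call takes 0.05 s, during which the arm holds its last target.

## Task

Put away the two L-shaped blue gel-tank brackets, which are mirror images of each other: the left-hand one into the aluminium tray whose black silhouette shows the left-hand shape, the right-hand one into the tray whose silhouette shows the right-hand shape. Set each down gently, do not drop it, so that it lies flat on the tray's floor with its brass post up. The blue T-shaped and straight pieces and the other things on the bench are not part of the job.

Things in the scene. Friction and masses are not known exactly. Their poses are not given: they have to be found in the camera images.
- left_bracket_mid (a point): Left-hand bracket: loose blue acrylic L, 30 mm high, 80 g. Point: centre of its bar, 15 mm up. Bar 90 mm along x, 16 mm wide; at its +x end a 16 mm wide foot juts 30 mm to +y (spans x -45..45, y -8..38). Brass post, 12 mm across, 16 mm high, on the foot. From above, foot at the bar's far end, the foot points left; the right-hand one is its mirror image. z up, any yaw.
- right_bracket_mid (a point): Right-hand bracket: loose blue acrylic L, 30 mm high, 80 g. Point: centre of its bar, 15 mm up. Bar 90 mm along x, 16 mm wide; at its +x end a 16 mm wide foot juts 30 mm to -y (spans x -45..45, y -38..8). Brass post, 12 mm across, 16 mm high, on the foot. From above, foot at the bar's far end, the foot points right; the left-hand one is its mirror image. z up, any yaw.
- left_tray_floor (a point): Fixed aluminium tray for the left-hand bracket. Point: centre of its inner floor (4 mm above the bench). Inside 140 x 140 mm, walls 4 mm thick, 18 mm high from the bench; x, y along its sides, z up. Past its +x wall (far from robot) a flat ledge bears a fixed black full-size silhouette, 4 mm thick, of the left-hand bracket. It may stand on either side.
- right_tray_floor (a point): Fixed aluminium tray for the right-hand bracket. Point: centre of its inner floor (4 mm above the bench). Inside 140 x 140 mm, walls 4 mm thick, 18 mm high from the bench; x, y along its sides, z up. Past its +x wall (far from robot) a flat ledge bears a fixed black full-size silhouette, 4 mm thick, of the right-hand bracket. It may stand on either side.
Things that resemble listed ones, but are neither listed nor needed, are in the scene too. What is shaped like the part that bears left_bracket_mid but orange is not meant. Leave any brown look-alike of the part that bears right_bracket_mid alone.

How it is judged:
By the outcome, as a careful person would: the job done as asked, in the order asked, and still so for the second after the job is handed in, with the robot touching nothing.
It also fails if it takes over 51 s, if anything falls off the work surface, if the arm or the gripper's body presses on something with over 40 N, if the wrist force passes 120 N, or if a joint passes its speed limit or range.

## Working session

There is one attempt and no reset: what is moved stays moved. The work goes in short steps, Python scripts to look and compute and a tool call to move; the robot and the scene stay as the last step left them, time stands still between calls to the robot, and variables do not carry over. Pictures are saved under pics/ and viewed, and the job is handed in when it is done.

Besides the shell and the picture viewer there is one more tool, called as name(argument=value, ...), one argument or row to a line, values as JSON. servo_tool: Moves the arm, as the interface text tells. Its arguments: {"type":"object","properties":{"increments":{"type":"array","items":{"type":"array","items":{"type":"number"}}},"force":{"type":"number"}},"required":["increments"]}

```bash
ls; mkdir -p pics; python3 - <<'E'
from bench import telemetry,cams,r
import cv2,numpy as np
print(telemetry.observe())
for n in ["side","top","wrist"]:
    c=cams.capture(n); cv2.imwrite(f"pics/{n}0.png",c["pixels"]); 
    np.savez(f"pics/{n}0.npz",**c)
    print(n,{k:(np.round(v,4).tolist() if k!='pixels' else 0) for k,v in c.items()})
E
```

```text
pics
{'t': 0.0, 'joint_positions': array([-1.03137972e+00,  3.85591749e-01,  6.64088645e-03, -4.79517461e-04,
       -1.19400941e+00, -2.58620620e-01]), 'joint_vel': array([ 8.84165973e-04,  8.33184166e-06,  7.38019120e-04, -5.89141929e-04,
       -6.59103314e-04, -9.88622059e-04]), 'effort': array([-7.50273239e-05, -3.92287409e+01,  1.88397914e+01,  4.18631360e+00,
       -4.64227822e-03, -3.40176463e-06]), 'tool_pos': array([ 0.17306807, -0.59996068,  0.23020913]), 'ee_rot': array([-1.88783851e+00, -2.50881066e+00, -1.92826383e-03]), 'ft_force': array([ 0.2080094 ,  0.03754559, -0.08995007]), 'wrist_torque': array([-0.00676488, -0.05007649, -0.0530658 ]), 'gripper_width': 0.08546839310012987}
side {'pixels': 0, 'vertical_fov': 43.0317, 'cx': 315.7168, 'cy': 232.2702, 'k1': -0.1074, 'cam_to_world': [[-0.9989, 0.0059, -0.0474, 0.4864], [0.0424, 0.565, -0.824, 1.1006], [0.0219, -0.8251, -0.5646, 0.8131], [0.0, 0.0, 0.0, 1.0]]}
top {'pixels': 0, 'vertical_fov': 56.1549, 'cx': 322.422, 'cy': 235.9212, 'k1': -0.0924, 'cam_to_world': [[0.0178, -0.9992, 0.0361, 0.3676], [-0.9998, -0.0177, 0.0035, -0.0062], [-0.0029, -0.0362, -0.9993, 0.9953], [0.0, 0.0, 0.0, 1.0]]}
wrist {'pixels': 0, 'vertical_fov': 63.3354, 'cx': 318.5036, 'cy': 233.8957, 'k1': 0.013, 'cam_to_world': [[-0.2785, 0.9082, 0.3124, 0.0927], [0.9604, 0.2627, 0.0925, -0.6236], [0.002, 0.3258, -0.9454, 0.3736], [0.0, 0.0, 0.0, 1.0]]}
```

View pics/top0.png

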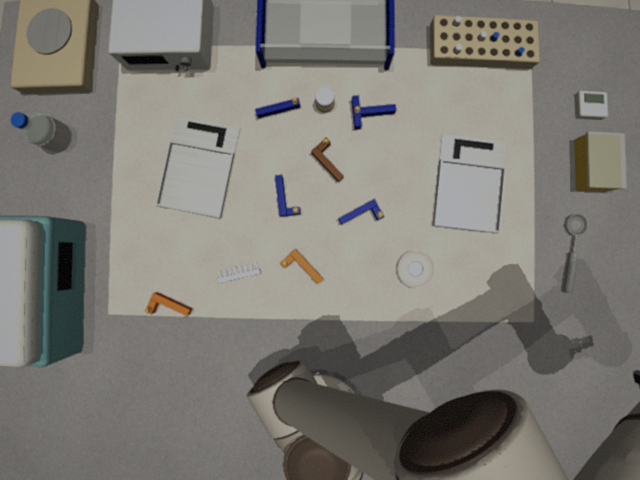

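View pics/side0.png

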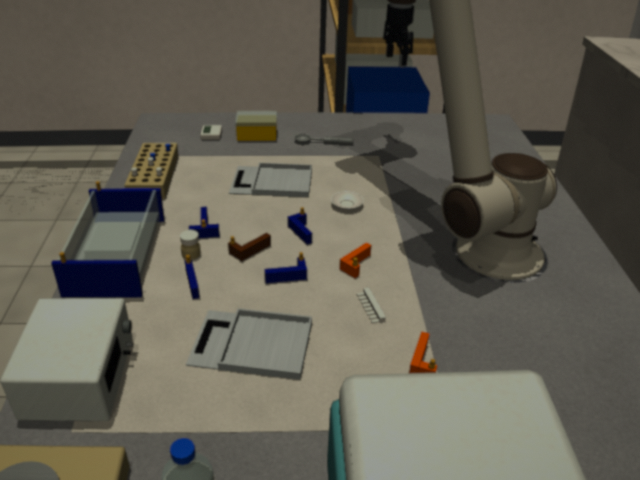

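```bash
cat > h.py <<'E'
import numpy as np,cv2
def K(c):
    f=240/np.tan(np.radians(float(c["vertical_fov"]))/2); return np.array([[f,0,float(c["cx"])],[0,f,float(c["cy"])],[0,0,1]])
def und(c,p):
    return cv2.undistortPoints(np.array(p,float).reshape(-1,1,2),K(c),np.array([float(c["k1"]),0,0,0,0]),).reshape(-1,2)
def ray(c,p,z):
    q=und(c,p); d=np.c_[q,np.ones(len(q))]@np.array(c["cam_to_world"])[:3,:3].T; o=np.array(c["cam_to_world"])[:3,3]
    return o+d*((z-o[2])/d[:,2])[:,None]
def proj(c,X):
    T=np.linalg.inv(np.array(c["cam_to_world"])); q=np.array(X).reshape(-1,3)@T[:3,:3].T+T[:3,3]; s=q[:,:2]/q[:,2:]
    s=s*(1+float(c["k1"])*(s**2).sum(1,keepdims=True)); k=K(c); return s*k[0,0]+k[:2,2]
E
python3 - <<'E'
import cv2,numpy as np
from h import *
c=np.load("pics/top0.npz"); im=c["pixels"]
t=lambda x0,y0,x1,y1,s:cv2.resize(im[y0:y1,x0:x1],None,fx=s,fy=s,interpolation=cv2.INTER_CUBIC)
a=t(150,110,250,230,4);b=t(425,125,515,245,4);
cv2.imwrite("pics/z1.png",np.hstack([a,b])); cv2.imwrite("pics/z2.png",t(255,90,405,230,4))
hsv=cv2.cvtColor(im,cv2.COLOR_BGR2HSV)
m=cv2.inRange(hsv,(110,120,30),(130,255,255)); 
n,l,s,ce=cv2.connectedComponentsWithStats(m)
for i in range(1,n):
    if s[i,4]>100: print(i,s[i],ce[i])
m=cv2.inRange(hsv,(0,0,0),(180,255,50)); n,l,s,ce=cv2.connectedComponentsWithStats(m)
for i in range(1,n):
    if s[i,4]>100: print('blk',i,s[i],ce[i])
E
```

```text
1 [256   0  10  68 443] [260.23927765  29.61399549]
2 [385   0   9  69 398] [389.90954774  30.40954774]
6 [352  96  44  33 459] [369.2875817  110.98910675]
7 [256 100  43  18 335] [275.57014925 108.27761194]
14 [276 175  19  41 318] [281.8081761  197.78301887]
15 [339 200  41  24 288] [361.01041667 211.08333333]
blk 2 [386   0   3  45 113] [387.19469027  20.63716814]
blk 38 [122  55  47  10 372] [144.93548387  59.46236559]
blk 44 [258 105  42  13 103] [278.23300971 111.17475728]
blk 48 [188 122  37  25 246] [209.74796748 130.82926829]
blk 51 [454 140  39  18 243] [469.42386831 145.74074074]
blk 56 [ 57 241  19  51 798] [ 64.95488722 265.78446115]
blk 66 [250 361  50  33 518] [274.01351351 374.51351351]
blk 74 [ 399  391  119   84 5934] [455.08392315 430.59133805]
blk 75 [615 413  25  16 128] [629.0625   418.078125]
```

View pics/z1.png

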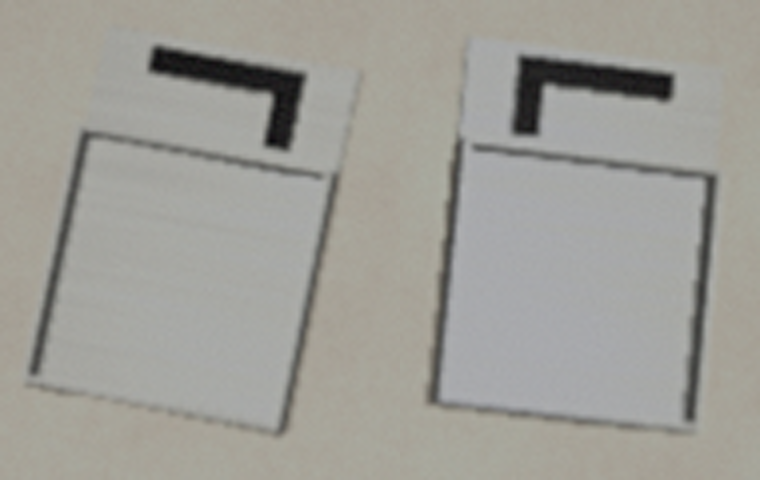

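View pics/z2.png

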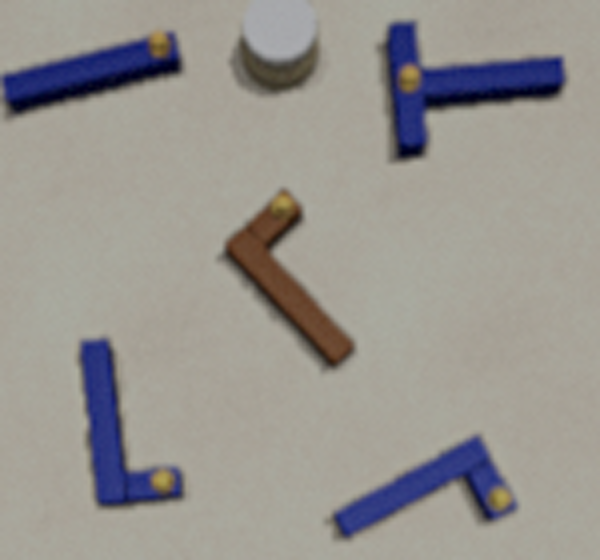

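```bash
cat > meas.py <<'E'
import sys
from h import *
def meas(c,seed,z,lo,hi,name):
    im=c["pixels"]; S=4; big=cv2.resize(im,None,fx=S,fy=S,interpolation=cv2.INTER_CUBIC)
    hsv=cv2.cvtColor(big,cv2.COLOR_BGR2HSV); m=cv2.inRange(hsv,lo,hi)
    n,l,s,ce=cv2.connectedComponentsWithStats(m)
    d=[np.hypot(*(ce[i]-np.array(seed)*S)) if s[i,4]>800 else 1e9 for i in range(1,n)]
    i=1+int(np.argmin(d)); mm=(l==i).astype(np.uint8)
    ct=max(cv2.findContours(mm,cv2.RETR_EXTERNAL,cv2.CHAIN_APPROX_NONE)[0],key=cv2.contourArea)
    p=(ct.reshape(-1,2)+.5)/S-.5
    w=ray(c,p,z)[:,:2]*1000
    r=cv2.minAreaRect(w.astype(np.float32)); 
    x,y,ww,hh=cv2.boundingRect(ct); v=big[y-20:y+hh+20,x-20:x+ww+20].copy(); cv2.drawContours(v,[ct-np.array([x-20,y-20])],-1,(0,255,0),1)
    cv2.imwrite(f"pics/{name}.png",v)
    return w,r
E
python3 - <<'E'
from meas import *
c=np.load("pics/top0.npz")
big=cv2.cvtColor(c["pixels"],cv2.COLOR_BGR2HSV)
print(big[190:200,276:290,2]); print(big[205:218,362,2], big[125:132,205])
for nm,seed,z,lo,hi in [("mL",(282,198),.03,(110,120,95),(130,255,255)),("mR",(361,211),.03,(110,120,95),(130,255,255)),("sR",(210,131),.018,(0,0,0),(180,255,80)),("sL",(469,146),.018,(0,0,0),(180,255,80))]:
    w,r=meas(c,seed,z,lo,hi,nm); print(nm,r, cv2.approxPolyDP(w.astype(np.float32).reshape(-1,1,2),5,True).reshape(-1,2).round(1).tolist())
ins=[np.array(cv2.imread(f"pics/{n}.png")) for n in ["mL","mR","sR","sL"]]
H=max(i.shape[0] for i in ins); cv2.imwrite("pics/m.png",np.hstack([cv2.copyMakeBorder(i,0,H-i.shape[0],0,5,0) for i in ins]))
# tray inner corners guessed
L=[(p[0]/4+150,p[1]/4+110) for p in [(85,132),(335,175),(282,432),(30,380)]]
Rr=[((p[0]-400)/4+425,p[1]/4+125) for p in [(462,143),(713,175),(693,430),(434,403)]]
for q in (L,Rr):
    w=ray(c,q,.018)[:,:2]*1000; print(w.round(1).tolist(),w.mean(0).round(1),np.linalg.norm(w-np.roll(w,1,0),axis=1).round(1))
E
```

```text
[[109 118 123 123 124 128 127 106  87 153 169 170 168 168]
 [108 116 126 124 125 127 125 112  91 155 171 170 169 169]
 [108 115 127 125 124 127 127 117  88 150 164 168 167 168]
 [126 118 122 124 125 127 126 116  84 137 156 167 170 167]
 [149 121 121 124 125 125 126 120  78 120 155 168 171 169]
 [164 125 119 123 126 126 129 123  81 108 155 169 168 168]
 [163 122 120 123 125 125 128 122  84 103 154 169 168 168]
 [149 111 118 126 125 125 130 122  88  99 157 169 169 168]
 [134  98 119 125 126 126 128 126 101  93 155 169 169 169]
 [131  91 119 127 126 126 127 128 110  93 154 167 167 168]]
[129 128 130 129 130 131 129 113 105 148 167 169 169] [[150   7  39]
 [160  27  28]
 [ 68  39  26]
 [  0   9  29]
 [ 90  27  28]
 [ 30  19  55]
 [ 24  11 120]]
mL ((487.3107604980469, 89.01919555664062), (90.94425201416016, 30.446922302246094), 19.812807083129883) [[531.7999877929688, 99.80000305175781], [447.29998779296875, 90.80000305175781], [448.79998779296875, 61.70000076293945], [461.70001220703125, 64.69999694824219], [465.79998779296875, 79.80000305175781], [531.9000244140625, 88.9000015258789]]

[... 498 characters left out ...]
03125], [628.9000244140625, 235.3000030517578], [598.5, 235.89999389648438], [596.9000244140625, 224.10000610351562], [637.5, 217.10000610351562]]
sL ((598.6224365234375, -332.9622497558594), (86.852294921875, 43.20105743408203), 85.04312133789062) [[582.7999877929688, -288.3999938964844], [581.4000244140625, -300.70001220703125], [609.7000122070312, -305.8999938964844], [602.2000122070312, -373.8999938964844], [614.7000122070312, -377.5], [623.4000244140625, -293.6000061035156]]
[[603.8, 337.3], [580.7, 196.0], [438.2, 221.1], [464.8, 363.0]] [521.9 279.4] [141.3 143.3 144.7 144.4]
[[573.4, -260.1], [559.4, -401.8], [417.3, -390.0], [429.5, -245.1]] [ 494.9 -324.3] [144.7 142.4 142.5 145.4]
```

View pics/m.png

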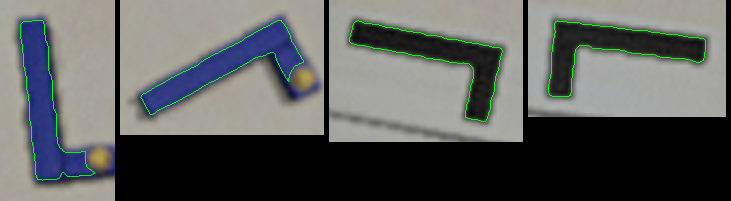

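servo_tool(
  increments=[
    [0.3,60,50,0,9],
    [0.3,110,94,0,9],
    [0.3,155,132,0,9],
    [0.3,200,171,0,9],
    [0.3,245,209,0,9],
    [0.3,290,248,0,9],
    [0.3,335,286,0,9],
    [0.3,380,325,0,9],
  ],
  force=40,
)

```text
t: 1.15
tool_pos: [0.3805, -0.1434, 0.2315]
ee_rot: [2.079, 2.354, 0.001]
ft_force: [1.5, -0.1, -0.7]
gripper_width: 0.0557
```

```bash
cat > go.py <<'E'
import sys
from bench import telemetry
from scipy.spatial.transform import Rotation as R
import numpy as np
def go(x,y,z,jaw):
    s=telemetry.observe(); M=R.from_rotvec(s["ee_rot"]).as_matrix(); d=M.T@(np.array([x,y,z])-s["tool_pos"]*1000)
    az=np.degrees(np.arctan2(M[1,0],M[0,0])); sp=-(((jaw-az)+90)%180-90)
    print("t",s["t"],"pos",(s["tool_pos"]*1000).round(1),"az",az.round(1),"tilt z",M[:,2].round(3),"d",d.round(1),"spin",round(sp,1),"q",s["joint_positions"].round(2),"w",s["gripper_width"].round(4),"F",s["ft_force"].round(1))
if __name__=="__main__": go(*map(float,sys.argv[1:]))
E
python3 go.py 485.5 88.7 150 96.9
```

```text
Traceback (most recent call last):
  File "go.py", line 9, in <module>
    if __name__=="__main__": go(*map(float,sys.argv[1:]))
                             ~~^^^^^^^^^^^^^^^^^^^^^^^^^^
  File "go.py", line 8, in go
    print("t",s["t"],"pos",(s["tool_pos"]*1000).round(1),"az",az.round(1),"tilt z",M[:,2].round(3),"d",d.round(1),"spin",round(sp,1),"q",s["joint_positions"].round(2),"w",s["gripper_width"].round(4),"F",s["ft_force"].round(1))
                                                                                                                                                                           ^^^^^^^^^^^^^^^^^^^^^^^^
AttributeError: 'float' object has no attribute 'round'
```

```bash
sed -i 's/s\["gripper_width"\].round(4)/round(s["gripper_width"],4)/' go.py
python3 go.py 485.5 88.7 150 96.9
```

```text
t 1.15 pos [ 380.5 -143.4  231.5] az 97.1 tilt z [ 0.001  0.    -1.   ] d [217.4 132.8  81.6] spin 0.2 q [ 0.04  0.   -0.48  0.   -1.09 -1.49] w 0.0557 F [ 1.5 -0.1 -0.7]
```

servo_tool(
  increments=[
    [0.3,50,30,10,0],
    [0.3,95,58,30,0],
    [0.3,140,86,50,0],
    [0.3,180,112,65,0],
    [0.3,210,130,78,0],
    [0.3,218,133,82,0],
    [0.3,218,133,82,0],
  ],
)

```text
t: 2.02
tool_pos: [0.4847, 0.0873, 0.1489]
ee_rot: [-2.079, -2.355, 0.002]
ft_force: [-0.2, -0.1, -0.3]
gripper_width: 0.0553
```

```bash
python3 go.py 485.5 88.7 6 96.9; python3 - <<'E'
from bench import cams
import numpy as np,cv2
c=cams.capture("wrist"); np.savez("pics/w1.npz",**c); cv2.imwrite("pics/w1.png",c["pixels"])
E
```

```text
t 2.025 pos [484.7  87.3 148.9] az 97.1 tilt z [-0.001 -0.001 -1.   ] d [  1.4   1.2 142.9] spin 0.2 q [ 0.51  0.24 -0.43 -0.   -0.9  -1.95] w 0.0553 F [-0.2 -0.1 -0.3]
```

View pics/w1.png

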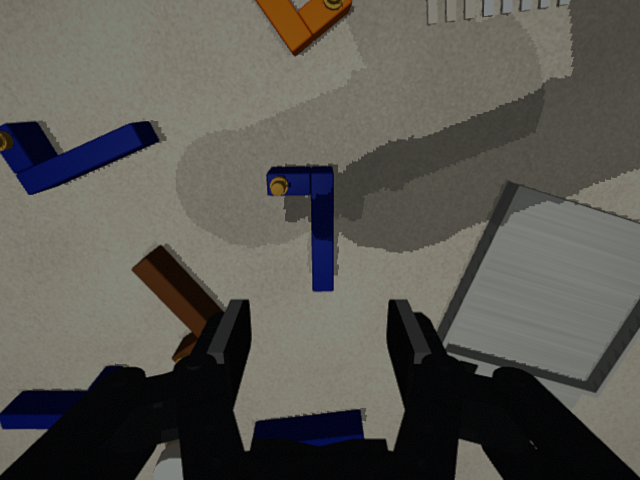

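```bash
python3 - <<'E'
from h import *
c=np.load("pics/w1.npz"); print(c["cam_to_world"].round(3))
a=np.radians(186.9); u=np.array([np.cos(a),np.sin(a)]); v=np.array([-u[1],u[0]]); m=np.array([489.6,89.2])
P=[(-45,-8),(45,-8),(45,38),(29,38),(29,8),(-45,8)]
im=c["pixels"].copy()
for z,col in((30,(0,255,0)),(0,(0,0,255))):
    q=proj(c,[np.r_[m+x*u+y*v,z]/1000 for x,y in P]); print(q.round(1).tolist())
    cv2.polylines(im,[q.round().astype(int)],True,col,1)
cv2.imwrite("pics/w1o.png",cv2.resize(im[130:330,220:420],None,fx=3,fy=3))
E
```

```text
[[-0.125  0.938  0.322  0.402]
 [ 0.992  0.119  0.04   0.077]
 [-0.     0.325 -0.946  0.292]
 [ 0.     0.     0.     1.   ]]
[[330.6, 289.1], [332.7, 168.9], [264.4, 168.5], [265.4, 191.8], [309.0, 192.1], [309.3, 289.0]]
[[329.6, 272.3], [331.3, 162.2], [269.7, 161.9], [270.5, 183.1], [309.9, 183.3], [310.1, 272.2]]
```

View pics/w1o.png

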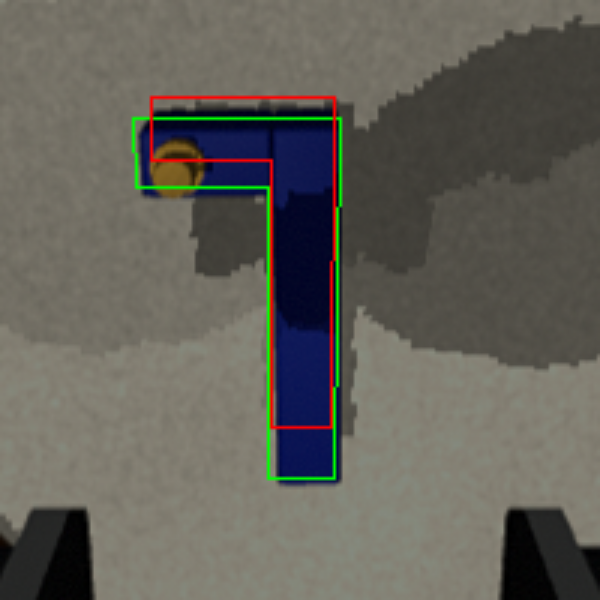

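servo_tool(
  increments=[
    [0.3,2,1,30,0],
    [0.3,2,1,65,0],
    [0.3,2,1,100,0],
    [0.3,2,1,125,0],
    [0.3,2,1,138,0],
    [0.3,2,1,142,0],
    [0.3,2,1,142,0],
  ],
)

```text
t: 2.95
tool_pos: [0.4865, 0.0895, 0.008]
ee_rot: [2.08, 2.354, 0.002]
ft_force: [0.0, -0.1, -0.1]
gripper_width: 0.0554
```

servo_tool(
  increments=[
    [-0.3,0,0,0,0],
    [-1,0,0,0,0],
    [-1,0,0,0,0],
    [-1,0,0,0,0],
    [-1,0,0,0,0],
    [-1,0,0,0,0],
  ],
  force=40,
)

```text
t: 3.7
tool_pos: [0.4865, 0.0898, 0.008]
ee_rot: [2.079, 2.355, 0.002]
ft_force: [-0.9, 0.2, 5.3]
gripper_width: 0.0154
```

servo_tool(
  increments=[
    [-1,0,0,-10,0],
    [-1,0,0,-40,0],
    [-1,0,0,-75,0],
    [-1,-10,-1,-100,0],
    [-1,-50,-5,-110,0],
    [-1,-95,-10,-110,4],
    [-1,-140,-15,-110,8],
    [-1,-185,-20,-110,13],
  ],
)

```text
t: 4.7
tool_pos: [0.4885, -0.0979, 0.1176]
ee_rot: [-2.336, -2.101, -0.0]
ft_force: [0.8, -0.7, -0.7]
gripper_width: 0.0148
```

```bash
python3 go.py 493 -308.7 60 84; python3 - <<'E'
from bench import cams
import numpy as np,cv2
c=cams.capture("side"); cv2.imwrite("pics/s1.png",c["pixels"])
E
```

```text
t 4.7 pos [488.5 -97.9 117.6] az 83.9 tilt z [ 0.  0. -1.] d [-209.2   26.7   57.6] spin -0.1 q [ 0.13  0.29 -0.45 -0.   -0.82 -1.81] w 0.0148 F [ 0.8 -0.7 -0.7]
```

View pics/s1.png

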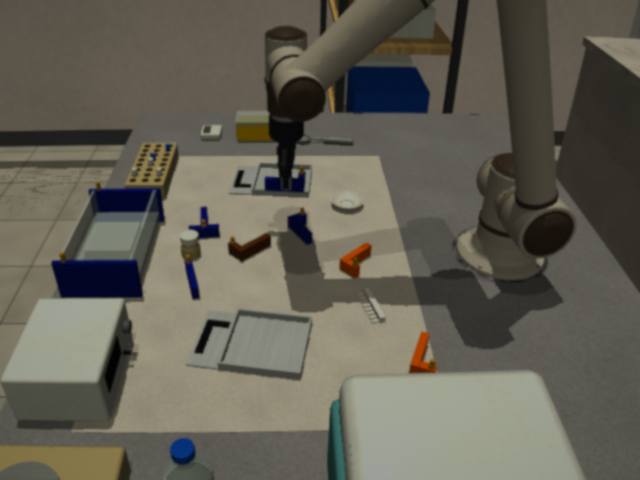

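servo_tool(
  increments=[
    [-1,-45,6,0,0],
    [-1,-90,12,0,0],
    [-1,-135,18,0,0],
    [-1,-175,23,10,0],
    [-1,-200,26,35,0],
    [-1,-210,27,55,0],
    [-1,-210,27,58,0],
    [-1,-210,27,58,0],
  ],
)

```text
t: 5.75
tool_pos: [0.4943, -0.3079, 0.0597]
ee_rot: [2.332, 2.104, -0.0]
ft_force: [0.1, 0.8, -1.6]
gripper_width: 0.0154
```

```bash
python3 go.py 493 -308.7 12 84; python3 - <<'E'
from bench import cams
import numpy as np,cv2
c=cams.capture("wrist"); cv2.imwrite("pics/w2.png",c["pixels"])
E
```

```text
t 5.75 pos [ 494.3 -307.9   59.7] az 84.1 tilt z [-0. -0. -1.] d [-1.  -1.2 47.7] spin 0.1 q [-0.28  0.49 -0.31  0.   -0.77 -1.39] w 0.0154 F [ 0.1  0.8 -1.6]
```

View pics/w2.png

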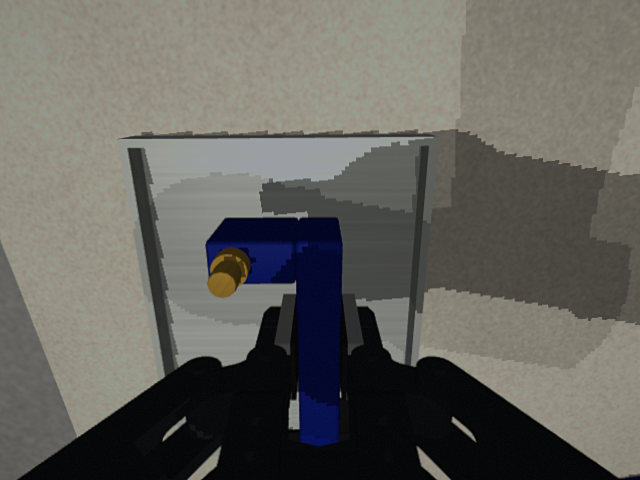

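servo_tool(
  increments=[
    [-1,-1,-1,10,0],
    [-1,-1,-1,24,0],
    [-1,-1,-1,36,0],
    [-1,-1,-1,42,0],
    [-1,-1,-1,45,0],
    [-1,-1,-1,46,0],
    [-1,-1,-1,47,0],
    [-1,-1,-1,47,0],
  ],
)

```text
t: 6.8
tool_pos: [0.4932, -0.3092, 0.0125]
ee_rot: [2.333, 2.104, 0.0]
ft_force: [-0.9, -0.5, 0.4]
gripper_width: 0.015
```

servo_tool(
  increments=[
    [-1,0,0,0.5,0],
    [-1,0,0,1,0],
    [-1,0,0,1,0],
  ],
)

```text
t: 7.18
tool_pos: [0.4933, -0.3092, 0.0121]
ee_rot: [2.332, 2.104, 0.0]
ft_force: [-1.5, 2.0, 5.2]
gripper_width: 0.0152
```

Contact with about 5 N. Release slowly, then rise.

servo_tool(
  increments=[
    [-0.5,0,0,0,0],
    [-0.2,0,0,0,0],
    [-0.1,0,0,0,0],
    [-0.1,0,0,0,0],
  ],
)

```text
t: 7.68
tool_pos: [0.493, -0.3091, 0.0111]
ee_rot: [-2.333, -2.104, 0.0]
ft_force: [0.3, 0.5, -0.6]
gripper_width: 0.0385
```

servo_tool(
  increments=[
    [-0.1,0,0,-10,0],
    [-0.1,0,0,-40,0],
    [-0.1,0,0,-80,0],
    [0.3,0,0,-110,0],
    [0.3,0,0,-130,0],
    [0.3,0,0,-140,0],
    [0.3,0,0,-140,0],
  ],
)

```text
t: 8.55
tool_pos: [0.4933, -0.3091, 0.152]
ee_rot: [2.332, 2.103, 0.001]
ft_force: [0.1, 0.6, -0.7]
gripper_width: 0.0554
```

```bash
python3 go.py 456 -79 150 29.5; python3 - <<'E'
from bench import cams
import numpy as np,cv2
c=cams.capture("wrist"); cv2.imwrite("pics/w3.png",c["pixels"])
E
```

```text
t 8.55 pos [ 493.3 -309.1  152. ] az 84.1 tilt z [ 0.001 -0.    -1.   ] d [225.1 -60.8   1.9] spin 54.6 q [-0.28  0.38 -0.21 -0.   -0.98 -1.39] w 0.0554 F [ 0.1  0.6 -0.7]
```

View pics/w3.png

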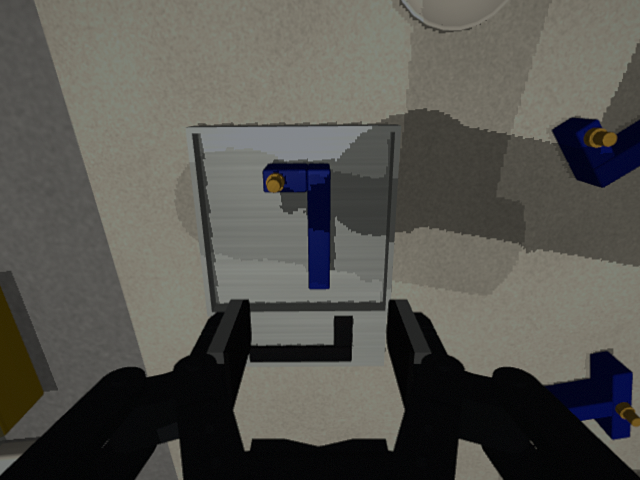

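servo_tool(
  increments=[
    [0.3,25,-6,0,7],
    [0.3,65,-17,0,15],
    [0.3,105,-27,0,23],
    [0.3,145,-38,0,31],
    [0.3,185,-48,0,39],
    [0.3,213,-55,0,47],
    [0.3,224,-58,0,54],
    [0.3,224,-58,0,55],
  ],
)

```text
t: 9.6
tool_pos: [0.4579, -0.0797, 0.1505]
ee_rot: [-3.04, -0.792, 0.003]
ft_force: [0.9, -0.2, -0.7]
gripper_width: 0.0557
```

```bash
python3 go.py 458.3 -79.7 8 29.5; python3 - <<'E'
from bench import cams
from h import *
c=cams.capture("wrist"); np.savez("pics/w4.npz",**c); cv2.imwrite("pics/w4.png",c["pixels"])
a=np.radians(-60.5); u=np.array([np.cos(a),np.sin(a)]); v=np.array([-u[1],u[0]]); m=np.array([456.3,-76.2])
P=[(-45,8),(45,8),(45,-38),(29,-38),(29,-8),(-45,-8)]
im=c["pixels"].copy()
for z,col in((30,(0,255,0)),):
    q=proj(c,[np.r_[m+x*u+y*v,z]/1000 for x,y in P]); print(q.round(1).tolist())
    cv2.polylines(im,[q.round().astype(int)],True,col,1)
cv2.imwrite("pics/w4o.png",im)
E
```

```text
t 9.6 pos [457.9 -79.7 150.5] az 29.2 tilt z [-0.002 -0.    -1.   ] d [  0.7   0.3 142.5] spin -0.3 q [ 0.18  0.2  -0.49 -0.   -0.89 -2.81] w 0.0557 F [ 0.9 -0.2 -0.7]
[[330.6, 155.1], [329.8, 277.3], [268.1, 277.4], [267.1, 257.5], [308.1, 257.4], [306.7, 155.2]]
```

View pics/w4o.png

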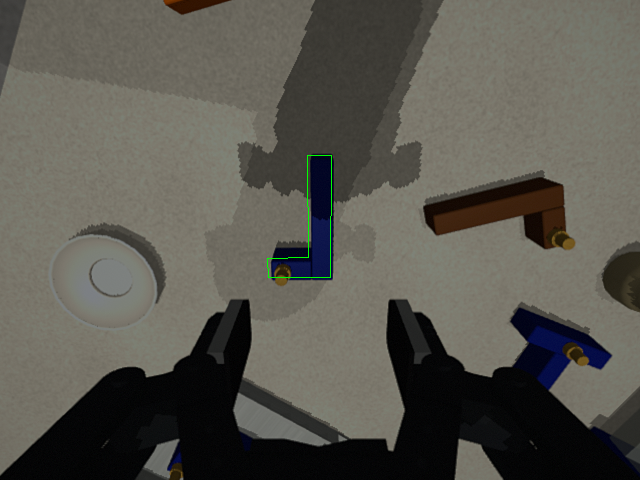

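servo_tool(
  increments=[
    [0.3,1,1,30,0],
    [0.3,1,1,65,0],
    [0.3,1,1,100,0],
    [0.3,1,1,125,0],
    [0.3,1,1,138,0],
    [0.3,1,1,142,0],
    [0.3,1,1,142,0],
  ],
)

```text
t: 10.52
tool_pos: [0.4603, -0.0808, 0.0097]
ee_rot: [3.041, 0.789, 0.001]
ft_force: [0.7, 0.4, 0.7]
gripper_width: 0.0555
```

servo_tool(
  increments=[
    [-0.3,0,0,0,0],
    [-1,0,0,0,0],
    [-1,0,0,0,0],
    [-1,0,0,0,0],
    [-1,0,0,0,0],
    [-1,0,0,0,0],
  ],
  force=40,
)

```text
t: 11.28
tool_pos: [0.4605, -0.0806, 0.0101]
ee_rot: [3.04, 0.79, 0.002]
ft_force: [-0.7, 1.1, 5.1]
gripper_width: 0.0151
```

servo_tool(
  increments=[
    [-1,0,0,-10,0],
    [-1,0,0,-40,0],
    [-1,0,0,-80,0],
    [-1,0,0,-110,0],
    [-1,0,0,-115,0],
    [-1,0,0,-115,0],
  ],
)

```text
t: 12.02
tool_pos: [0.4592, -0.0807, 0.124]
ee_rot: [-3.041, -0.788, 0.001]
ft_force: [-0.2, -0.6, -0.2]
gripper_width: 0.0152
```

```bash
python3 go.py 522 265 120 79.6; python3 - <<'E'
from bench import cams
from h import *
c=cams.capture("wrist"); cv2.imwrite("pics/w5.png",c["pixels"])
E
```

```text
t 12.025 pos [459.2 -80.7 124. ] az 29.1 tilt z [-0.  0. -1.] d [ 222.8 -271.7    4.1] spin -50.5 q [ 0.18  0.23 -0.52 -0.   -0.82 -2.81] w 0.0152 F [-0.2 -0.6 -0.2]
```

View pics/w5.png

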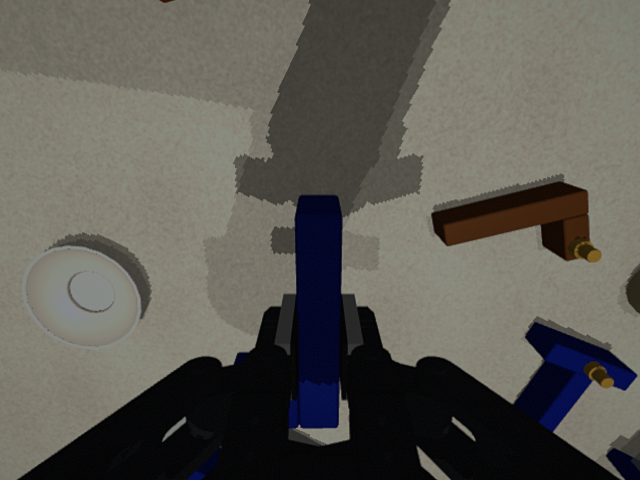

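servo_tool(
  increments=[
    [-1,20,-24,0,-6],
    [-1,52,-62,0,-13],
    [-1,84,-101,0,-20],
    [-1,116,-139,0,-27],
    [-1,148,-177,0,-34],
    [-1,180,-215,0,-41],
    [-1,210,-251,0,-47],
    [-1,232,-278,0,-50],
  ],
)

```text
t: 13.08
tool_pos: [0.5268, 0.2764, 0.122]
ee_rot: [-2.42, -2.004, 0.006]
ft_force: [0.9, 0.6, -1.4]
gripper_width: 0.0151
```

```bash
python3 go.py 530.5 293 62 79.6
```

```text
t 13.075 pos [526.8 276.4 122. ] az 79.3 tilt z [-0.003 -0.002 -1.   ] d [17.1  0.7 59.9] spin -0.3 q [ 0.76  0.43 -0.21 -0.   -0.93 -2.51] w 0.0151 F [ 0.9  0.6 -1.4]
```

servo_tool(
  increments=[
    [-1,10,0,10,0],
    [-1,17,1,30,0],
    [-1,17,1,50,0],
    [-1,17,1,60,0],
    [-1,17,1,60,0],
    [-1,17,1,60,0],
  ],
)

```text
t: 13.82
tool_pos: [0.532, 0.2914, 0.0648]
ee_rot: [2.423, 2.0, 0.001]
ft_force: [0.1, 0.6, -0.2]
gripper_width: 0.0152
```

```bash
python3 go.py 530.5 293 14 79.6; python3 - <<'E'
from bench import cams
from h import *
c=cams.capture("wrist"); d=cams.capture("top")
cv2.imwrite("pics/w6.png",np.hstack([cv2.resize(c["pixels"],(400,300)),cv2.resize(d["pixels"][80:270,120:373],(400,300))]))
E
```

```text
t 13.825 pos [532.  291.4  64.8] az 79.1 tilt z [ 0.001  0.    -1.   ] d [ 1.3 -1.9 50.8] spin -0.5 q [ 0.77  0.52 -0.24  0.   -0.81 -2.53] w 0.0152 F [ 0.1  0.6 -0.2]
```

View pics/w6.png

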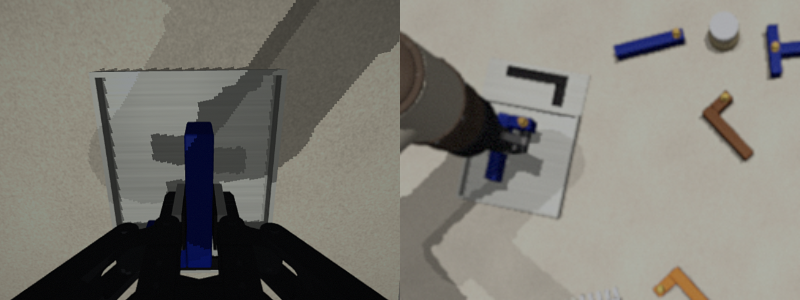

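servo_tool(
  increments=[
    [-1,1,-2,10,0],
    [-1,1,-2,24,0],
    [-1,1,-2,38,0],
    [-1,1,-2,45,0],
    [-1,1,-2,48,0],
    [-1,1,-2,49,0],
    [-1,1,-2,50,0],
    [-1,1,-2,50,0],
  ],
)

```text
t: 14.92
tool_pos: [0.53, 0.293, 0.0146]
ee_rot: [-2.422, -2.0, -0.001]
ft_force: [0.4, 0.2, -0.3]
gripper_width: 0.0149
```

servo_tool(
  increments=[
    [-1,0,0,0.5,0],
    [-1,0,0,1,0],
    [-1,0,0,1,0],
  ],
)

```text
t: 15.3
tool_pos: [0.53, 0.293, 0.0142]
ee_rot: [2.422, 2.0, 0.001]
ft_force: [-2.6, -0.8, 4.8]
gripper_width: 0.0153
```

Contact (≈5 N). Release and rise.

servo_tool(
  increments=[
    [-0.5,0,0,0,0],
    [-0.2,0,0,0,0],
    [-0.1,0,0,0,0],
    [-0.1,0,0,0,0],
  ],
)

```text
t: 15.8
tool_pos: [0.5298, 0.2929, 0.0131]
ee_rot: [2.423, 2.0, -0.0]
ft_force: [0.7, 0.3, 0.4]
gripper_width: 0.0387
```

servo_tool(
  increments=[
    [-0.1,0,0,-10,0],
    [-0.1,0,0,-40,0],
    [-0.1,0,0,-80,0],
    [-0.1,0,0,-110,0],
    [0.3,0,0,-130,0],
    [0.3,0,0,-140,0],
    [0.3,0,0,-140,0],
  ],
)

```text
t: 16.68
tool_pos: [0.53, 0.2931, 0.154]
ee_rot: [-2.422, -2.0, -0.002]
ft_force: [-1.2, 0.2, 0.3]
gripper_width: 0.0556
```

```bash
python3 go.py 450 100 160 79.6; python3 - <<'E'
from bench import cams
from h import *
c=cams.capture("wrist"); d=cams.capture("side")
cv2.imwrite("pics/w7.png",np.vstack([np.hstack([cv2.resize(c["pixels"],(400,300)),cv2.resize(d["pixels"],(400,300))]),np.hstack([cv2.resize(d["pixels"][295:385,180:320],(400,300)),cv2.resize(d["pixels"][150:210,220:320],(400,300))])]))
E
```

```text
t 16.675 pos [530.  293.1 154. ] az 79.1 tilt z [ 0.001  0.001 -1.   ] d [-204.7  -42.    -6.3] spin -0.5 q [ 0.77  0.41 -0.15 -0.   -1.   -2.53] w 0.0556 F [-1.2  0.2  0.3]
```

View pics/w7.png

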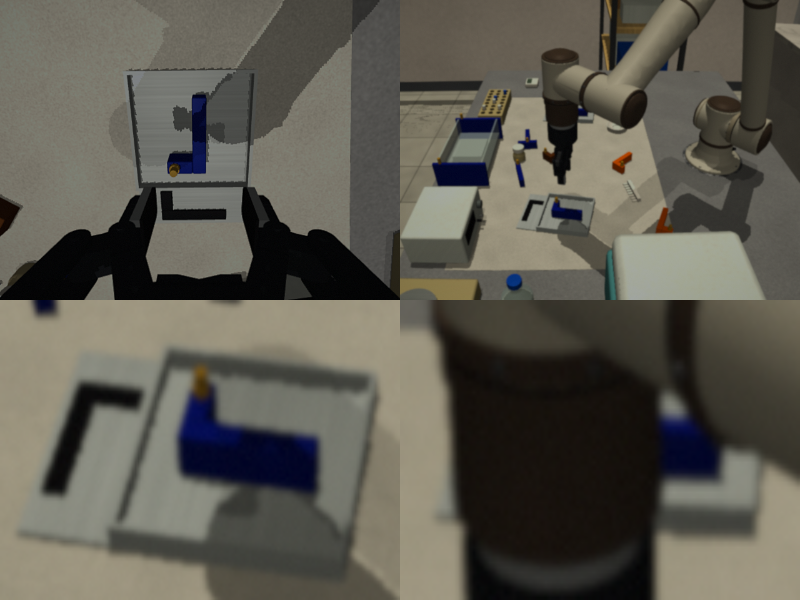

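servo_tool(
  increments=[
    [0.3,-30,-10,-10,0],
    [0.3,-70,-25,-30,0],
    [0.3,-110,-40,-50,0],
    [0.3,-150,-60,-60,0],
    [0.3,-190,-80,-60,0],
    [0.3,-230,-100,-60,0],
    [0.3,-250,-110,-60,0],
    [0.3,-250,-110,-60,0],
  ],
)

```text
t: 17.77
tool_pos: [0.3739, 0.0674, 0.2131]
ee_rot: [-2.423, -1.999, 0.0]
ft_force: [0.7, 0.6, 0.1]
gripper_width: 0.0553
```

```bash
python3 - <<'E'
from bench import cams
from h import *
from meas import meas
d=cams.capture("top")
hs=cv2.cvtColor(d["pixels"],cv2.COLOR_BGR2HSV); m=cv2.inRange(hs,(110,120,95),(130,255,255)); n,l,s,ce=cv2.connectedComponentsWithStats(m)
for i in range(1,n):
    if s[i,4]>100 and ce[i][1]>130: print(s[i],ce[i].round(0)); w,r=meas(d,ce[i],.034,(110,120,95),(130,255,255),"f%d"%i); print(np.round(r[0],1),np.round(r[1],1))
cv2.imwrite("pics/end.png",d["pixels"])
E
```

```text
[181 158  21  40 254] [189. 176.]
[522.7 284. ] [29.5 87.3]
[460 175  15  42 289] [465. 198.]
[ 495.6 -316.1] [31.6 88.2]
```

View pics/end.png

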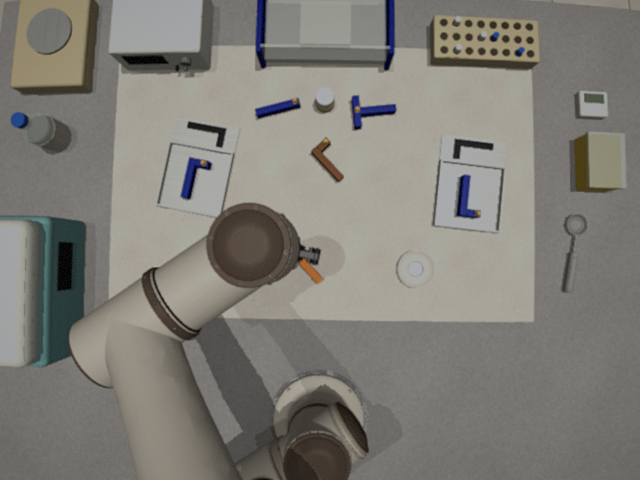

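Both brackets are inside their matching trays, at pixels (189,176) and (465,198), well clear of the walls, with the posts up. The other objects I can see haven't moved.

```bash
python3 -c "
from bench import r
print(r.finish_job())"
```

```text
the job is handed in; nothing more can be done
None
```

Both brackets are in their matching trays. The left-hand one is in the tray on the robot's right (y<0), and the right-hand one is in the tray on the robot's left. Each was lowered until about 5 N of floor contact, then released. I handed the job in at about 18 s of the 51 s limit.

- **Placement:** The last top picture puts the measured centre of each bracket's top face 4 to 9 mm from its tray's centre, well clear of the walls. Both lie flat with the posts up, and the gripper had been moved away.
- **Orientation:** I lined the brackets up with the tray sides. They are not turned the way the silhouettes are.
- **Other objects:** The brown bracket and the blue T and straight pieces look unmoved. The arm hid part of one orange piece, all of the other and the small white comb-shaped piece in that last picture, but the robot never worked near them.
- **Forces:** The largest wrist force at the end of any move was about 6 N. No check failed or disagreed.

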